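# Demonstrate the outdoor switch

### The job

On the shop counter stand two grey outdoor switch boxes. Push the lid of the wider one up by its front lip with your fingertips and tip it over past upright, so that it rests fully back on its own with nothing touching it; then press the round button inside all the way in, release it and leave the lid open. Pick nothing up, and leave the narrower box shut and everything else on the counter where it is.

Things in the scene. Friction and masses are not known exactly. Their poses are not given: they have to be found in the camera images.
- wide_box: the WIDER grey switch box, fixed: 120 mm deep (x), 160 mm wide (y), walls 5 mm, rim 92 mm above the counter, on a 136 x 176 x 12 mm plywood plate. Origin: centre of the plate's underside; x points from lip side to hinge side (away from the robot), z up. Inside, a white face plate 56 mm above the counter, on which the push button sits, at a different spot each time (box x -30 to 10, y -50 to 50 mm)
- wide_lid (a joint): angle of the wide box's lid: 0 closed, 1.57 upright, 2.0 rad at its stop, leaning back away from the robot. Plate 124 mm from hinge to front edge, 164 mm wide, 6 mm thick, 0.08 to 0.17 kg; nearly free hinge along the box's y. It falls shut by its weight below about 1.4 rad and falls open to the stop beyond about 1.6 rad
- wide_lid_hinge (a point): middle of the wide lid's hinge line (underside of the closed lid), at box (60, 0, 92.5) mm
- wide_lid_lip (a point): middle of the underside of the wide lid's finger lip, 133 mm from the hinge line: a tongue 5 mm thick and 90 mm wide that runs 26 mm forward and up at 45 degrees from the middle of the lid's front edge (towards the robot when closed). Fingertips fit below it from the front; it moves with the lid
- push (a joint): travel of the push button in the wide box: 0 out, 0.006 m fully in (pressed straight down). Springs back. Starts to move at 1.5 N, fully in at 5 N
- push_top (a point): centre of the top of the round black button cap, 24 mm in diameter, standing 10 mm proud of its 40 mm round grey housing; 78 mm above the counter when out, 14 mm below the box rim
- narrow_box: the NARROWER switch box, not to be opened: like the wide one but 90 mm wide and with a 60 mm wide lip. Same heights, depth and axes.
- narrow_lid (a joint): angle of the narrow box's lid, 0 closed, opens the same way
- carton: bystander, loose: small closed cardboard carton, 60 x 40 x 45 mm high; origin at the centre of its underside
- tape: bystander, loose: roll of black tape lying flat, 90 mm across, 48 mm high; origin at the centre of its underside
- spraycan: bystander, loose: blue spray can, 64 mm across, about 190 mm high; origin at the centre of its underside
- tub: bystander, loose: yellow filler tub, 118 mm across, 110 mm high; origin at the centre of its underside
- jar: bystander, loose: clear screw-top jar, 64 mm across, 85 mm high; origin at the centre of its underside
- screwdriver: bystander, loose: screwdriver lying on the counter; origin on its underside
- knife: bystander, loose: putty knife lying on the counter; origin on its underside

How it is judged:
By the outcome, as a careful person would: the job done as asked, in the order asked, and still so for the second after the job is handed in, with the robot touching nothing.
It also fails if it takes over 51 s, if anything falls off the work surface, if the arm or the gripper's body presses on something with over 40 N, if the wrist force passes 120 N, or if a joint passes its speed limit or range.

### The arm

A 6-joint arm with a two-finger parallel gripper is mounted at the origin on the work surface. World frame = base frame: x ahead of the robot, y to its left, z up, the work surface at z = 0. Lengths are in m, angles in rad, forces in N, time in s.
With the tool pointing down it reaches from about 0.325 to 0.925 m from the base axis. Payload 3.1 kg.
Tool frame: the origin (TCP) lies midway between the tips of the shut fingers; the grasp point (between the pads) lies 19 mm behind it; z points along the fingers, y is the direction in which the jaws open and shut (so a half turn about z gives the same grasp; the last joint's range is limited). The gripper opens to 85 mm and grips with 20 to 120 N. Pads are 22 mm wide; open, the fingers measure 114 mm over their backs; the gripper's body (76 mm by 85 mm) begins 54 mm behind the grasp point. The pads swing forward as they close: fully open they stand 13 mm farther back than shut.
Start: joints at [1.015, 0.217, 1.613, -0, 1.311, -0.112], TCP at [0.268, 0.564, 0.206] pointing down, gripper open.
Joint ranges: [-2.75, 2.75], [-0.78, 2.1], [0.31, 2.55], [-1.13, 4.27], [0.13, 2.63], [-2.58, 2.58]. Speed limits (rad/s): [2.79, 2.79, 3.14, 3.14, 3.14, 3.14].

### API

Orientations are given as a rotation vector (axis times angle).
In Python, from station import bot gives the robot as it stands.
- The arm moves only by the tool servo_tool, never from a script. Its argument "series" is one flat list of numbers, 7 for each row, row after row: the turn, a rotation vector about the tool's x, y, z in degrees, then the shift along the tool's x, y, z in mm, then the opening, from 0 (shut) to 1 (fully open). In form: [ax, ay, az, tx, ty, tz, grip, ax, ay, az, tx, ty, tz, grip, ...]. A call has 1 to 8 rows; each row is the pose to reach, as a shift and turn from the pose commanded when the call began, along the tool's axes at that moment; what a row does not reach only later rows make up. A row lasts 1/8 s, in which the tool goes at most 62.5 mm and 10.7 degrees, less where a joint would pass 70% of its speed; a pose out of reach is approached as far as the arm can. A call with a gripper value outside its range is refused whole. The fingers move at their own pace and stop on an object; the grip force is fixed at half the most. Time passes only in rows, so rows that repeat a pose let the fingers close. It gives the time, the measured TCP pose, the force and the opening at its end, in the units of the state.
- bot.read_state(): the state, without advancing time (a new reading comes with each control period).
- bot.grab_frame(name): name is "scene" or "top"; returns a dict with "frame" (384x512x3 uint8, blue, green, red), "camera_matrix" (3x3 intrinsics, pixels), "rvec" (rotation vector, rad) and "tvec" (3), from world to camera coordinates, as OpenCV has them. Camera axes: x right, y down, z forward; pixel columns grow to the right and rows downward; lengths in m; the calibration is good to about 2 mm. A picture is of the moment at which its call begins. There is no depth.
- bot.job_done(): hands the job in, once; it reports no verdict.
The state is a dict: "time_s": time; "q": joint angles; "joint_velocities": joint speeds; "joint_torque": joint torques, N m; "tool_pos": TCP position; "ee_rot": TCP orientation; "wrist_force": force on the tool from outside, world axes, zero at the start; "moment": the same for the moment, N m; "width": finger opening in m.
Only numpy, scipy, OpenCV 4.12 (cv2) and the standard library are available. Lean on these libraries where they do the work, as an engineer would, in place of code of your own. Each camera call takes 0.05 s, during which the arm holds its last target.

## Working session

There is one attempt and no reset: what is moved stays moved. The work goes in short steps, Python scripts to look and compute and a tool call to move; the robot and the scene stay as the last step left them, time stands still between calls to the robot, and variables do not carry over. Pictures are saved under pics/ and viewed, and the job is handed in when it is done.

Besides the shell and the picture viewer there is one more tool, called after "Request:" as name(argument=value, ...) on one line, values as JSON. servo_tool: Moves the arm, as the interface text tells. Its arguments: {"type":"object","properties":{"series":{"type":"array"}},"required":["series"]}

```bash
mkdir -p pics; ls; python3 - <<'E'
from station import bot
import cv2,numpy as np,pickle
print(bot.read_state())
for n in("scene","top"):
    f=bot.grab_frame(n); cv2.imwrite(f"pics/{n}0.png",f["frame"]); pickle.dump(f,open(f"{n}0.pkl","wb"))
    print(n,f["camera_matrix"].tolist(),f["rvec"],f["tvec"])
E
```

```text
pics
{'time_s': 0.0, 'q': array([ 1.01480658e+00,  2.17776514e-01,  1.61491893e+00,  1.79618365e-05,
        1.31129307e+00, -1.12208153e-01]), 'joint_velocities': array([-1.94929170e-04, -3.62519324e-04, -9.47808797e-04,  8.21391973e-04,
       -1.67565880e-03,  2.23997218e-05]), 'joint_torque': array([-1.16339111e-04, -3.96838367e+01, -3.03856909e+01, -1.58324328e-04,
        9.41110746e-03,  1.53852771e-06]), 'tool_pos': array([0.26786739, 0.56372757, 0.20486241]), 'ee_rot': array([-0.69121443, -3.06378454,  0.00354547]), 'wrist_force': array([-0.17187631,  0.50753575, -0.02875058]), 'moment': array([-0.01733598,  0.01705289,  0.02162933]), 'width': 0.08488028135275363}
scene [[402.5207607064877, 0.0, 254.6792068786394], [0.0, 402.5207607064877, 189.80407917315122], [0.0, 0.0, 1.0]] [ 1.75345781  1.71527248 -0.77918258] [-0.02472737 -0.32236311  1.89329103]
top [[348.0547969456609, 0.0, 251.15119966375602], [0.0, 348.0547969456609, 192.50847302348782], [0.0, 0.0, 1.0]] [ 2.15670152 -2.21075611  0.03934099] [0.02011366 0.5725701  1.0283986 ]
```

View pics/scene0.png

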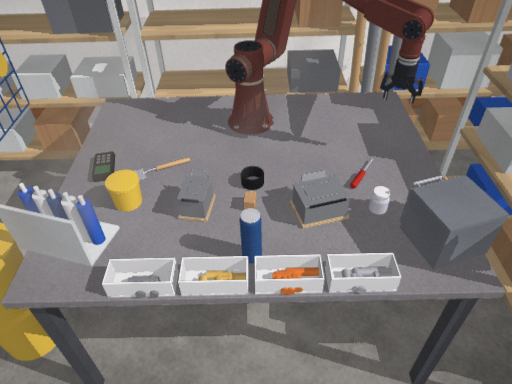

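View pics/top0.png

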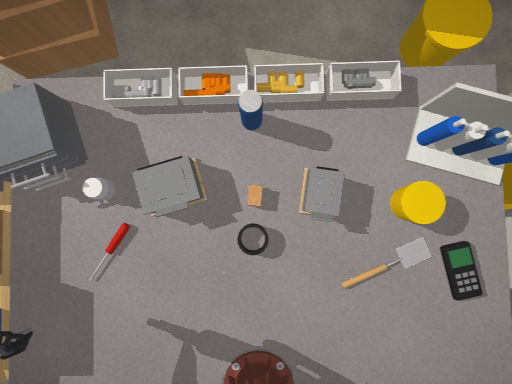

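```bash
python3 - <<'E'
import cv2
f=cv2.imread("pics/top0.png"); cv2.imwrite("pics/topz.png",cv2.resize(f[140:230,80:230],None,fx=5,fy=5,interpolation=cv2.INTER_CUBIC))
f=cv2.imread("pics/scene0.png"); cv2.imwrite("pics/scz.png",cv2.resize(f[150:240,270:400],None,fx=6,fy=6,interpolation=cv2.INTER_CUBIC))
E
```

```text
(no output)
```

View pics/topz.png

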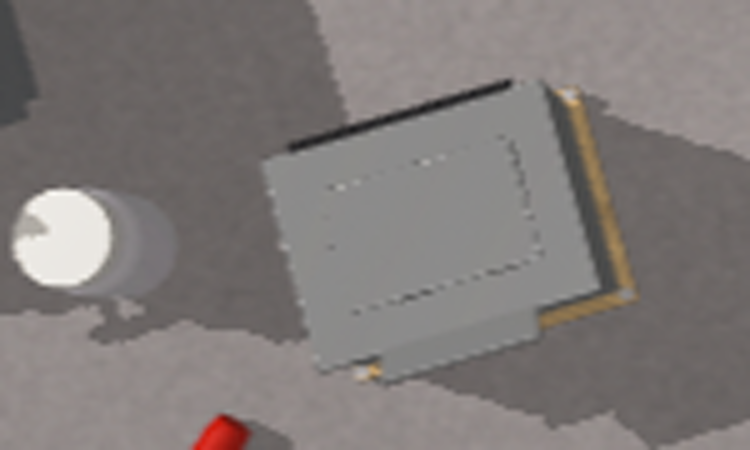

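View pics/scz.png

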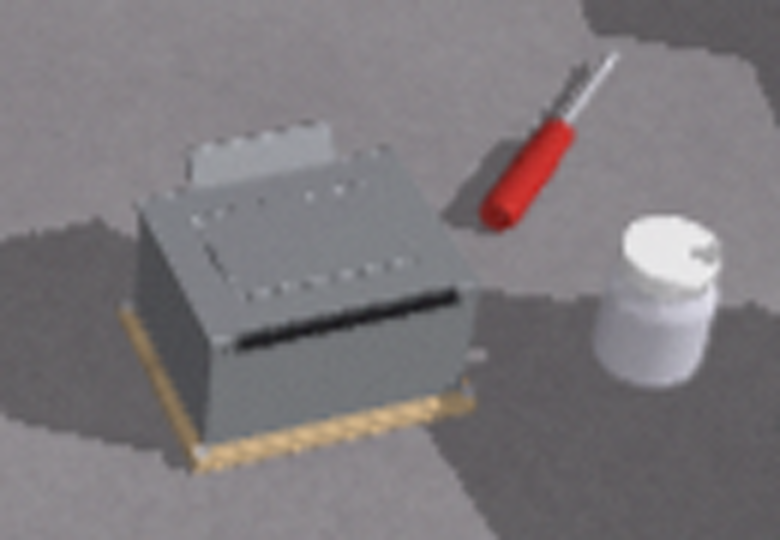

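```bash
cat > h.py <<'E'
import numpy as np,cv2,pickle
from scipy.spatial.transform import Rotation as R
from scipy.optimize import least_squares
def proj(f,P): return cv2.projectPoints(np.float64(P),f["rvec"],f["tvec"],f["camera_matrix"],None)[0][:,0]
def unz(p,s,o): return (np.array(p)+.5)/s-.5+np.array(o)
def ray(f,px,z):
    Rm=cv2.Rodrigues(f["rvec"])[0]; K=f["camera_matrix"]
    c=-Rm.T@f["tvec"].ravel(); d=Rm.T@np.linalg.inv(K)@[px[0],px[1],1]
    return c+d*(z-c[2])/d[2]
E
python3 - <<'E'
from h import *
T=pickle.load(open("top0.pkl","rb"));S=pickle.load(open("scene0.pkl","rb"))
L=98.5
tp=[((262,160),(60,82,L)),((548,80),(60,-82,L)),((602,290),(-64,-82,L)),((318,370),(-64,82,L)),((580,90),(68,-88,12)),((635,298),(-68,-88,12)),((388,383),(60-124-18.4+2,45,92.5+18.4+3)),((540,335),(-82+1.6,-45,92.5+21))]
sp=[((138,203),(-64,-82,L)),((390,150),(-64,82,L)),((478,288),(60,82,L)),((212,345),(60,-82,L)),((195,472),(68,-88,0)),((475,408),(68,88,0)),((122,310),(-68,-88,12))]
def res(p):
    c,s=np.cos(p[2]),np.sin(p[2])
    def W(b): b=np.array(b)/1e3; return np.c_[p[0]+c*b[:,0]-s*b[:,1],p[1]+s*b[:,0]+c*b[:,1],b[:,2]]
    a=proj(T,W([x[1] for x in tp]))-unz([x[0] for x in tp],5,(80,140))
    b=proj(S,W([x[1] for x in sp]))-unz([x[0] for x in sp],6,(270,150))
    return np.r_[a,b].ravel()
r=least_squares(res,[.6,.3,.2],loss="soft_l1")
print(r.x,np.degrees(r.x[2]));print(res(r.x).reshape(-1,2).round(1))
E
```

```text
[0.59850812 0.24286899 0.25977723] 14.884138988885548
[[-0.7 -0.1]
 [-1.6 -0.6]
 [-0.3  0. ]
 [-0.3  0.6]
 [-1.  -1. ]
 [ 0.2  0.3]
 [-1.5  0.1]
 [-0.2  0.4]
 [-1.7 -0.1]
 [-0.4 -0.1]
 [-0.  -0.4]
 [-1.5  0.1]
 [-1.2  1.2]
 [-0.8  1.1]
 [-1.9 -0.6]]
```

```bash
cat >> h.py <<'E'
X0,Y0,YAW=0.5985,0.2429,np.radians(14.9)
BX=np.array([np.cos(YAW),np.sin(YAW),0]);BY=np.array([-np.sin(YAW),np.cos(YAW),0]);BZ=np.array([0,0,1.])
def b2w(b): return np.array([X0,Y0,0])+(b[0]*BX+b[1]*BY+b[2]*BZ)/1e3
def w2b(p): d=np.asarray(p)-[X0,Y0,0]; return np.array([d@BX,d@BY,d[2]])*1e3
def ori(t,sg):
    t=np.radians(t); z=np.cos(t)*BX-np.sin(t)*BZ; y=sg*BY
    return R.from_matrix(np.c_[np.cross(y,z),y,z])
def rows(st,targets,sg):
    R0=R.from_rotvec(st["ee_rot"])
    for b,t in targets:
        a=np.degrees((R0.inv()*ori(t,sg)).as_rotvec()); d=R0.inv().apply(b2w(b)-st["tool_pos"])*1e3
        print(b,t,"->",a.round(1).tolist(),d.round(1).tolist())
def show(st):
    z=R.from_rotvec(st["ee_rot"]).as_matrix()
    print(round(st["time_s"],2),"box",w2b(st["tool_pos"]).round(1),"tilt",np.degrees(np.arcsin(-z[2,2])).round(1),"y.BY",(z[:,1]@BY).round(3),"z.BY",(z[:,2]@BY).round(3),"F",st["wrist_force"].round(1),"w",round(st["width"],4),"q",st["q"].round(2))
E
python3 - <<'E'
from h import *
from station import bot
st=bot.read_state();show(st)
for sg in(1,-1): rows(st,[((-160,0,160),45)],sg)
E
```

```text
0.1 box [-237.   395.1  205. ] tilt 89.9 y.BY 0.762 z.BY -0.001 F [-0.1 -0.   0.5] w 0.0856 q [ 1.01  0.22  1.61 -0.    1.31 -0.11]
(-160, 0, 160) 45 -> [-15.9, -43.1, -38.2] [-314.4, -251.3, 45.5]
(-160, 0, 160) 45 -> [-54.2, 20.0, 130.7] [-314.4, -251.3, 45.5]
```

Request:
servo_tool(series=[-16,-43,-38,-314,-251,45,0,-16,-43,-38,-314,-251,45,0,-16,-43,-38,-314,-251,45,0,-16,-43,-38,-314,-251,45,0,-16,-43,-38,-314,-251,45,0,-16,-43,-38,-314,-251,45,0,-16,-43,-38,-314,-251,45,0,-16,-43,-38,-314,-251,45,0])

```text
time_s: 1.1
tool_pos: [0.4439, 0.2011, 0.1603]
ee_rot: [-0.3, 2.341, 0.129]
wrist_force: [-0.4, 0.0, 0.5]
width: -0.0003
```

```bash
python3 - <<'E'
from h import *
from station import bot
st=bot.read_state();show(st)
rows(st,[((-120,0,125),45),((-95,0,82),45),((-76,0,82),45)],1)
E
```

```text
1.1 box [-160.2   -0.6  160.3] tilt 45.0 y.BY 1.0 z.BY 0.0 F [-0.4  0.   0.5] w -0.0003 q [ 0.3  -0.52  2.54 -0.09  0.34 -1.46]
(-120, 0, 125) 45 -> [0.0, -0.0, -0.3] [-3.4, 0.6, 53.4]
(-95, 0, 82) 45 -> [0.0, -0.0, -0.3] [9.3, 0.5, 101.4]
(-76, 0, 82) 45 -> [0.0, -0.0, -0.3] [-4.2, 0.6, 114.9]
```

Request:
servo_tool(series=[0,0,0,2,0,25,0,0,0,0,4,0,50,0,0,0,0,6,0,75,0,0,0,0,9,0,98,0,0,0,0,9,0,101,0,0,0,0,9,0,101,0])

```text
time_s: 1.85
tool_pos: [0.5009, 0.2248, 0.1006]
ee_rot: [-0.298, 2.367, 0.109]
wrist_force: [-0.9, 0.5, -0.1]
width: -0.0
```

```bash
python3 - <<'E'
from h import *
from station import bot
st=bot.read_state();show(st)
rows(st,[((-76,0,82),45)],1)
for n,(r,c) in {"scene":((130,240),(270,390)),"top":((130,240),(110,230))}.items():
    f=bot.grab_frame(n)
    cv2.imwrite(f"pics/{n}1.png",cv2.resize(f["frame"][r[0]:r[1],c[0]:c[1]],None,fx=5,fy=5,interpolation=cv2.INTER_CUBIC))
E
```

```text
1.85 box [-98.9   7.6 100.6] tilt 46.5 y.BY 1.0 z.BY -0.013 F [-0.9  0.5 -0.1] w -0.0 q [ 0.33 -0.15  2.42 -0.48  0.14 -1.04]
(-76, 0, 82) 45 -> [-0.8, -1.5, -0.2] [-3.9, -7.1, 29.4]
```

View pics/scene1.png

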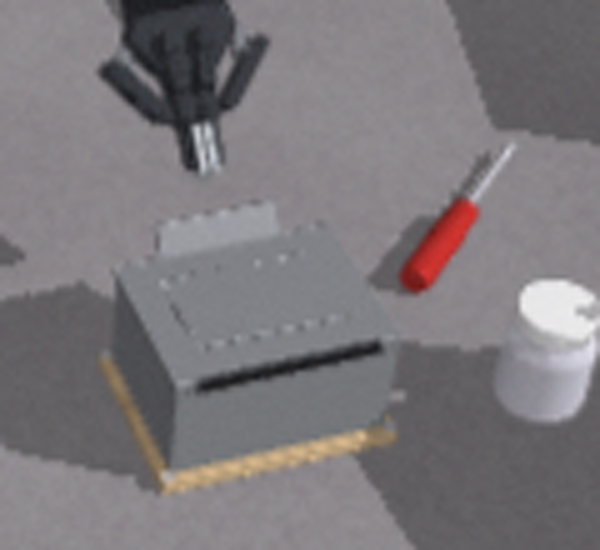

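View pics/top1.png

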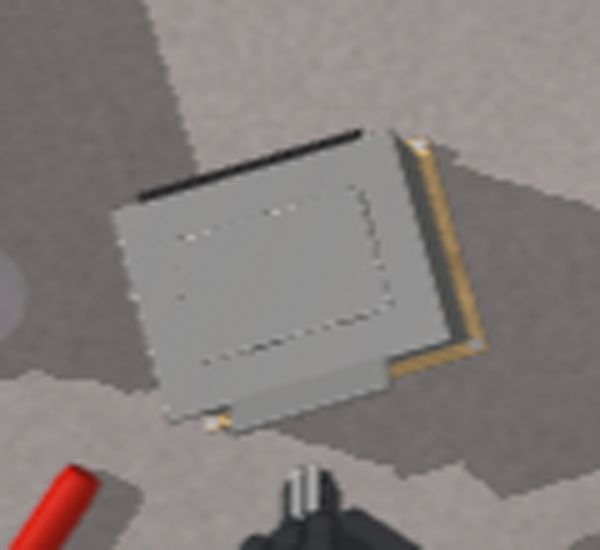

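```bash
python3 - <<'E'
from h import *
from station import bot
st=bot.read_state();show(st)
rows(st,[((-104,0,105),56)],1)
E
```

```text
1.95 box [-99.    7.5 101. ] tilt 46.5 y.BY 1.0 z.BY -0.013 F [ 0.6 -0.  -0.3] w 0.0003 q [ 0.33 -0.15  2.42 -0.48  0.14 -1.04]
(-104, 0, 105) 56 -> [-0.7, 9.5, -0.3] [0.8, -7.6, -6.2]
```

Request:
servo_tool(series=[-0.7,9.5,0,1,-7.5,-6,0,-0.7,9.5,0,1,-7.5,-6,0,-0.7,9.5,0,1,-7.5,-6,0])

```text
time_s: 2.33
tool_pos: [0.5005, 0.2165, 0.1074]
ee_rot: [-0.32, 2.525, 0.104]
wrist_force: [-0.1, 0.5, 0.3]
width: -0.0003
```

```bash
python3 - <<'E'
from h import *
from station import bot
st=bot.read_state();show(st)
rows(st,[((-96,0,82),56),((-79,0,82),56)],1)
E
```

```text
2.33 box [-101.5   -0.3  107.4] tilt 55.7 y.BY 1.0 z.BY -0.001 F [-0.1  0.5  0.3] w -0.0003 q [ 0.29 -0.16  2.32 -0.05  0.38 -1.49]
(-96, 0, 82) 56 -> [-0.0, 0.3, -0.4] [9.8, 0.3, 24.1]
(-79, 0, 82) 56 -> [-0.0, 0.3, -0.4] [-4.3, 0.4, 33.7]
```

Request:
servo_tool(series=[0,0,0,5,0,12,0,0,0,0,10,0,24,0,0,0,0,5,0,27,0,0,0,0,0,0,31,0,0,0,0,-4,0,34,0,0,0,0,-4,0,34,0])

```text
time_s: 3.08
tool_pos: [0.521, 0.2224, 0.0798]
ee_rot: [-0.323, 2.529, 0.103]
wrist_force: [0.6, -0.0, 0.2]
width: 0.0
```

```bash
python3 - <<'E'
from h import *
from station import bot
st=bot.read_state();show(st)
for n,(r,c) in {"scene":((130,240),(270,390)),"top":((130,240),(110,230))}.items():
    f=bot.grab_frame(n)
    cv2.imwrite(f"pics/{n}2.png",cv2.resize(f["frame"][r[0]:r[1],c[0]:c[1]],None,fx=5,fy=5,interpolation=cv2.INTER_CUBIC))
h=11;t=55
c,s=np.cos(np.radians(t)),np.sin(np.radians(t))
def tcp(th):
    th=np.radians(th)
    if th<np.radians(55): C=np.array([60,92.5])+124*np.array([-np.cos(th),np.sin(th)])+10*np.array([c,-s])
    else: C=np.array([60,92.5])+114*np.array([-np.cos(th),np.sin(th)])
    C=C-h*np.array([s,c]); return ((C[0],0,C[1]),56)
rows(st,[((-79,0,95),56)]+[tcp(x) for x in (15,25,35,45,55,65,75,85,95,105,110)],1)
E
```

```text
3.08 box [-80.2   0.1  79.8] tilt 55.9 y.BY 1.0 z.BY -0.0 F [ 0.6 -0.   0.2] w 0.0 q [ 0.29 -0.04  2.29 -0.06  0.3  -1.49]
(-79, 0, 95) 56 -> [-0.0, 0.1, -0.3] [-9.5, -0.0, -11.9]
(np.float64(-63.04971058351291), 0, np.float64(110.09270034996115)) 56 -> [-0.0, 0.1, -0.3] [-31.1, 0.1, -15.5]
(np.float64(-55.65707371621304), 0, np.float64(130.4038032130953)) 56 -> [-0.0, 0.1, -0.3] [-48.7, 0.2, -28.1]
(np.float64(-44.84976161550343), 0, np.float64(149.12261686477828)) 56 -> [-0.0, 0.1, -0.3] [-68.1, 0.3, -37.6]
(np.float64(-30.95614899080035), 0, np.float64(165.68037962438046)) 56 -> [-0.0, 0.1, -0.3] [-88.9, 0.4, -43.5]
(np.float64(-14.398386231198176), 0, np.float64(179.57399224908357)) 56 -> [-0.0, 0.1, -0.3] [-110.4, 0.6, -45.7]
(np.float64(2.810845674381353), 0, np.float64(189.5097469223166)) 56 -> [-0.0, 0.1, -0.3] [-130.2, 0.7, -44.3]
(np.float64(21.48395637113373), 0, np.float64(196.3062033970923)) 56 -> [-0.0, 0.1, -0.3] [-149.5, 0.8, -39.4]
(np.float64(41.053572839588064), 0, np.float64(199.7568547825975)) 56 -> [-0.0, 0.1, -0.3] [-167.6, 0.9, -31.3]
(np.float64(60.92508218605413), 0, np.float64(199.7568547825975)) 56 -> [-0.0, 0.1, -0.3] [-184.1, 1.0, -20.1]
(np.float64(80.49469865450847), 0, np.float64(196.3062033970923)) 56 -> [-0.0, 0.1, -0.3] [-198.3, 1.1, -6.3]
(np.float64(89.97962385194732), 0, np.float64(193.31561796973205)) 56 -> [-0.0, 0.1, -0.3] [-204.5, 1.1, 1.5]
```

View pics/scene2.png

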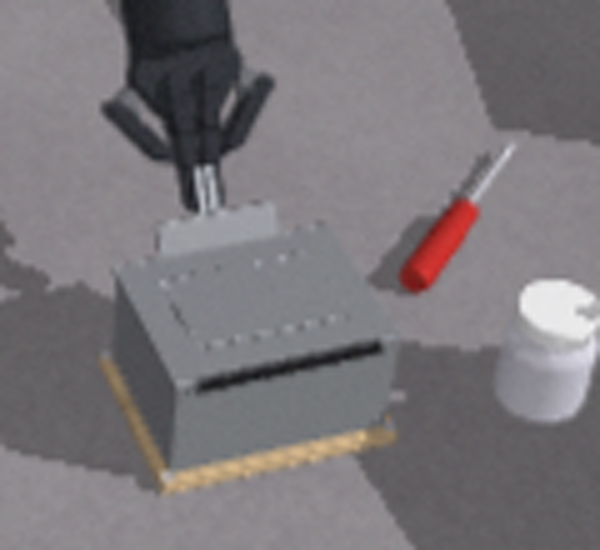

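View pics/top2.png

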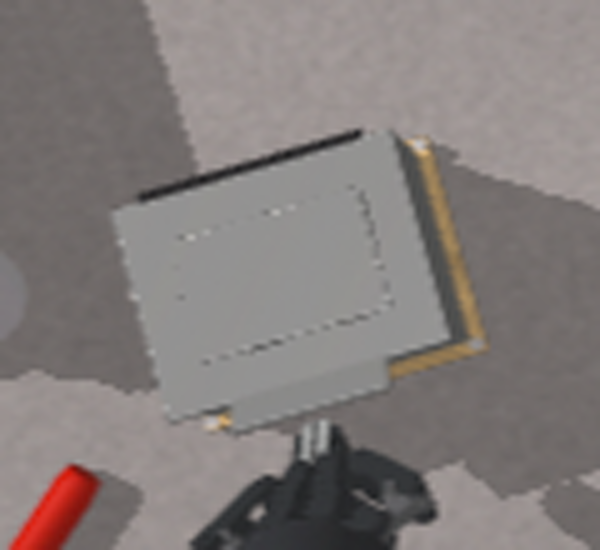

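Request:
servo_tool(series=[0,0,0,-5,0,-4,0,0,0,0,-10,0,-7,0,0,0,0,-14,0,-10,0,0,0,0,-14,0,-10,0])

```text
time_s: 3.68
tool_pos: [0.5267, 0.2238, 0.0964]
ee_rot: [-0.323, 2.528, 0.104]
wrist_force: [-0.3, 0.2, 0.5]
width: -0.0003
```

```bash
python3 - <<'E'
from h import *
from station import bot
st=bot.read_state();show(st)
for n,(r,c) in {"scene":((130,240),(270,390))}.items():
    f=bot.grab_frame(n)
    cv2.imwrite(f"pics/{n}3.png",cv2.resize(f["frame"][r[0]:r[1],c[0]:c[1]],None,fx=5,fy=5,interpolation=cv2.INTER_CUBIC))
E
```

```text
3.67 box [-74.3   0.   96.4] tilt 55.8 y.BY 1.0 z.BY -0.0 F [-0.3  0.2  0.5] w -0.0003 q [ 0.29 -0.07  2.27 -0.05  0.34 -1.5 ]
```

View pics/scene3.png

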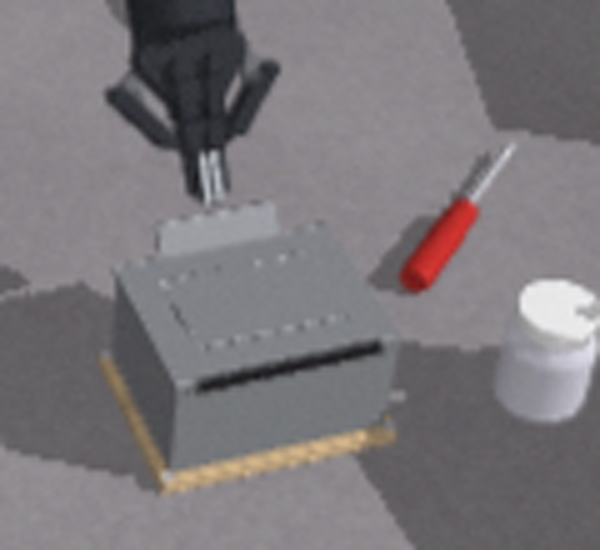

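Request:
servo_tool(series=[0,0,0,6,0,4,0,0,0,0,13,0,8,0,0,0,0,9,0,11,0,0,0,0,5,0,13,0,0,0,0,5,0,13,0,0,0,0,1,0,8,0,0,0,0,-3,0,3.5,0,0,0,0,-3,0,3.5,0])

```text
time_s: 4.72
tool_pos: [0.5314, 0.2251, 0.0957]
ee_rot: [-0.323, 2.527, 0.104]
wrist_force: [-1.5, -0.2, 0.7]
width: -0.0
```

```bash
python3 - <<'E'
from h import *
from station import bot
st=bot.read_state();show(st)
for n,(r,c) in {"scene":((130,240),(270,390))}.items():
    f=bot.grab_frame(n)
    cv2.imwrite(f"pics/{n}4.png",cv2.resize(f["frame"][r[0]:r[1],c[0]:c[1]],None,fx=5,fy=5,interpolation=cv2.INTER_CUBIC))
E
```

```text
4.72 box [-69.4   0.   95.7] tilt 55.8 y.BY 1.0 z.BY -0.0 F [-1.5 -0.2  0.7] w -0.0 q [ 0.29 -0.05  2.26 -0.05  0.34 -1.5 ]
```

View pics/scene4.png

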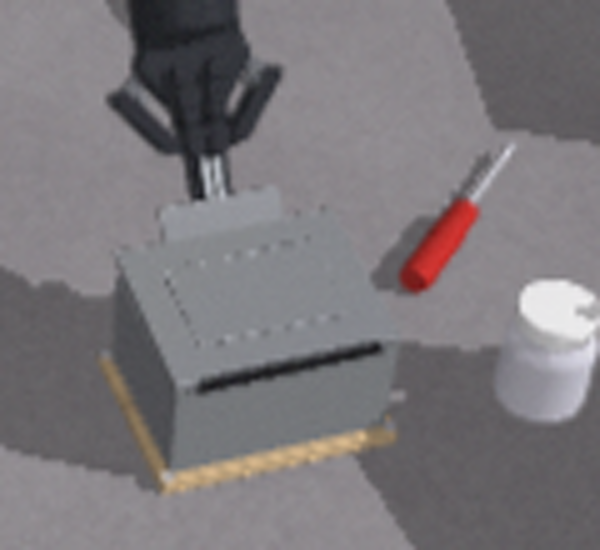

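```bash
python3 - <<'E'
from h import *
from station import bot
st=bot.read_state()
h=8;t=56
c,s=np.cos(np.radians(t)),np.sin(np.radians(t))
def tcp(th):
    th=np.radians(th)
    if th<np.radians(55): C=np.array([60,92.5])+124*np.array([-np.cos(th),np.sin(th)])+10*np.array([c,-s])
    else: C=np.array([60,92.5])+114*np.array([-np.cos(th),np.sin(th)])
    C=C-h*np.array([s,c]); return ((round(C[0]),0,round(C[1])),56)
rows(st,[tcp(x) for x in (12,18,25,35,45,55,65,75,85,95,105,110)],1)
E
```

```text
(-62, 0, 106) 56 -> [-0.0, 0.2, -0.3] [-12.1, 0.0, -4.4]
(-59, 0, 118) 56 -> [-0.0, 0.2, -0.3] [-21.3, 0.1, -12.7]
(-53, 0, 132) 56 -> [-0.0, 0.2, -0.3] [-34.2, 0.2, -20.9]
(-43, 0, 151) 56 -> [-0.0, 0.2, -0.3] [-53.1, 0.3, -31.0]
(-29, 0, 167) 56 -> [-0.0, 0.2, -0.3] [-73.7, 0.4, -36.3]
(-12, 0, 181) 56 -> [-0.0, 0.2, -0.3] [-95.6, 0.5, -38.3]
(5, 0, 191) 56 -> [-0.0, 0.2, -0.3] [-115.3, 0.6, -37.0]
(24, 0, 198) 56 -> [-0.0, 0.2, -0.3] [-135.0, 0.7, -32.1]
(43, 0, 202) 56 -> [-0.0, 0.2, -0.3] [-152.9, 0.8, -24.7]
(63, 0, 202) 56 -> [-0.0, 0.2, -0.3] [-169.5, 0.9, -13.5]
(83, 0, 198) 56 -> [-0.0, 0.2, -0.3] [-183.7, 1.0, 1.1]
(92, 0, 195) 56 -> [-0.0, 0.2, -0.3] [-189.5, 1.1, 8.6]
```

Request:
servo_tool(series=[0,0,0,-6,0,-2,0,0,0,0,-12,0,-4.5,0,0,0,0,-21,0,-12.5,0,0,0,0,-28,0,-17,0,0,0,0,-34,0,-21,0,0,0,0,-44,0,-26,0,0,0,0,-53,0,-31,0,0,0,0,-53,0,-31,0])

```text
time_s: 5.78
tool_pos: [0.5574, 0.2316, 0.1514]
ee_rot: [-0.323, 2.527, 0.104]
wrist_force: [-1.9, -0.1, 0.5]
width: 0.0002
```

```bash
python3 - <<'E'
from h import *
from station import bot
st=bot.read_state();show(st)
for n,(r,c) in {"scene":((110,240),(270,390))}.items():
    f=bot.grab_frame(n)
    cv2.imwrite(f"pics/{n}5.png",cv2.resize(f["frame"][r[0]:r[1],c[0]:c[1]],None,fx=4,fy=4,interpolation=cv2.INTER_CUBIC))
E
```

```text
5.78 box [-42.6  -0.3 151.4] tilt 55.8 y.BY 1.0 z.BY -0.0 F [-1.9 -0.1  0.5] w 0.0002 q [ 0.29 -0.1   2.17 -0.03  0.47 -1.52]
```

View pics/scene5.png

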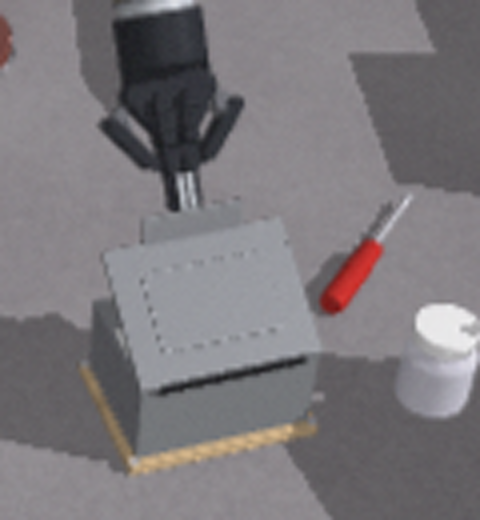

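Request:
servo_tool(series=[0,0,0,-10,0,-3,0,0,0,0,-21,0,-5.5,0,0,0,0,-32,0,-7,0,0,0,0,-43,0,-7.5,0,0,0,0,-53,0,-7,0,0,0,0,-63,0,-6,0,0,0,0,-73,0,-3.5,0,0,0,0,-82,0,-1,0])

```text
time_s: 6.82
tool_pos: [0.622, 0.2483, 0.1967]
ee_rot: [-0.323, 2.529, 0.103]
wrist_force: [-1.0, 0.1, 1.0]
width: -0.0003
```

```bash
python3 - <<'E'
from h import *
from station import bot
st=bot.read_state();show(st)
for n,(r,c) in {"scene":((90,240),(270,390))}.items():
    f=bot.grab_frame(n)
    cv2.imwrite(f"pics/{n}6.png",cv2.resize(f["frame"][r[0]:r[1],c[0]:c[1]],None,fx=4,fy=4,interpolation=cv2.INTER_CUBIC))
E
```

```text
6.83 box [ 24.1  -0.8 196.7] tilt 55.9 y.BY 1.0 z.BY -0.0 F [-1.   0.1  1. ] w -0.0003 q [ 0.28 -0.01  1.99 -0.02  0.56 -1.53]
```

View pics/scene6.png

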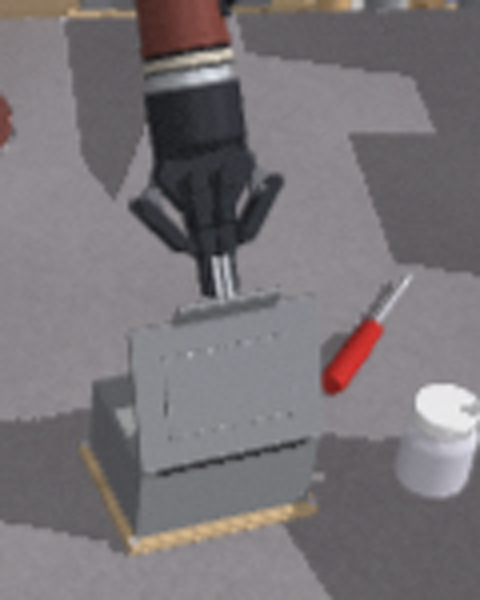

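Request:
servo_tool(series=[0,0,0,-6,0,2.5,0,0,0,0,-12,0,5,0,0,0,0,-18,0,7.5,0,0,0,0,-24,0,11,0,0,0,0,-29,0,15,0,0,0,0,-35,0,18.5,0,0,0,0,-42,0,25,0,0,0,0,-49,0,33,0])

```text
time_s: 7.88
tool_pos: [0.679, 0.2632, 0.1963]
ee_rot: [-0.323, 2.53, 0.103]
wrist_force: [-0.3, -0.7, 0.2]
width: -0.0
```

```bash
python3 - <<'E'
from h import *
from station import bot
st=bot.read_state();show(st)
for n,(r,c) in {"scene":((90,240),(270,390))}.items():
    f=bot.grab_frame(n)
    cv2.imwrite(f"pics/{n}7.png",cv2.resize(f["frame"][r[0]:r[1],c[0]:c[1]],None,fx=4,fy=4,interpolation=cv2.INTER_CUBIC))
E
```

```text
7.88 box [ 83.   -1.1 196.3] tilt 55.9 y.BY 1.0 z.BY -0.0 F [-0.3 -0.7  0.2] w -0.0 q [ 0.28  0.12  1.86 -0.02  0.57 -1.53]
```

View pics/scene7.png

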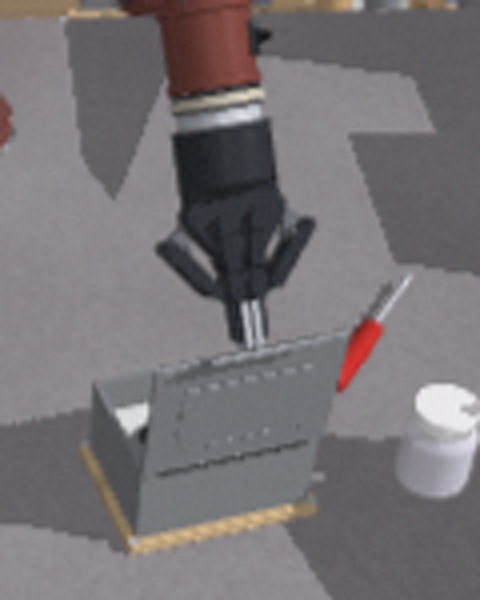

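```bash
python3 - <<'E'
from h import *
from station import bot
st=bot.read_state()
rows(st,[((20,0,235),56),((-140,-0,235),85)],1)
E
```

```text
(20, 0, 235) 56 -> [-0.0, 0.1, -0.3] [30.9, 1.0, -68.1]
(-140, 0, 235) 85 -> [0.1, 29.1, -0.3] [163.4, 0.2, -157.8]
```

Request:
servo_tool(series=[0,0,0,15,0,-34,0,0,0,0,31,0,-68,0,0,29,0,163,0,-158,0,0,29,0,163,0,-158,0,0,29,0,163,0,-158,0,0,29,0,163,0,-158,0,0,29,0,163,0,-158,0])

```text
time_s: 8.8
tool_pos: [0.4625, 0.2066, 0.2353]
ee_rot: [-0.388, 3.028, 0.022]
wrist_force: [-0.1, 0.7, 0.4]
width: -0.0001
```

```bash
python3 - <<'E'
from h import *
from station import bot
st=bot.read_state();show(st)
for n,(r,c) in {"scene":((90,240),(270,390)),"top":((110,230),(110,230))}.items():
    f=bot.grab_frame(n);pickle.dump(f,open(n+"8.pkl","wb"))
    cv2.imwrite(f"pics/{n}8.png",cv2.resize(f["frame"][r[0]:r[1],c[0]:c[1]],None,fx=4 if n=="scene" else 5,fy=4 if n=="scene" else 5,interpolation=cv2.INTER_CUBIC))
E
```

```text
8.8 box [-1.407e+02 -1.000e-01  2.353e+02] tilt 84.9 y.BY 1.0 z.BY 0.003 F [-0.1  0.7  0.4] w -0.0001 q [ 0.28 -0.13  1.92  0.    1.26 -1.55]
```

View pics/scene8.png

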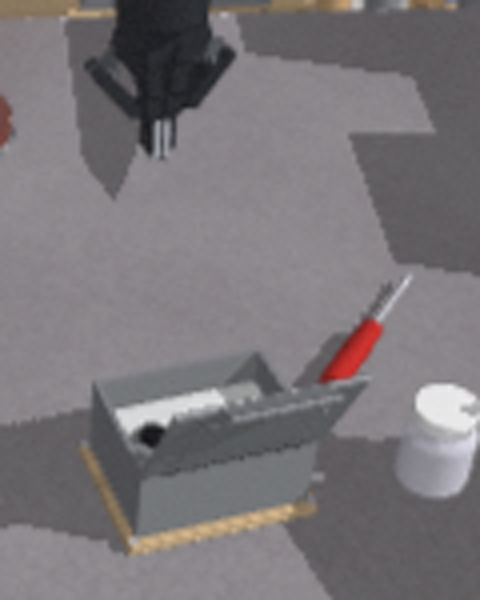

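View pics/top8.png

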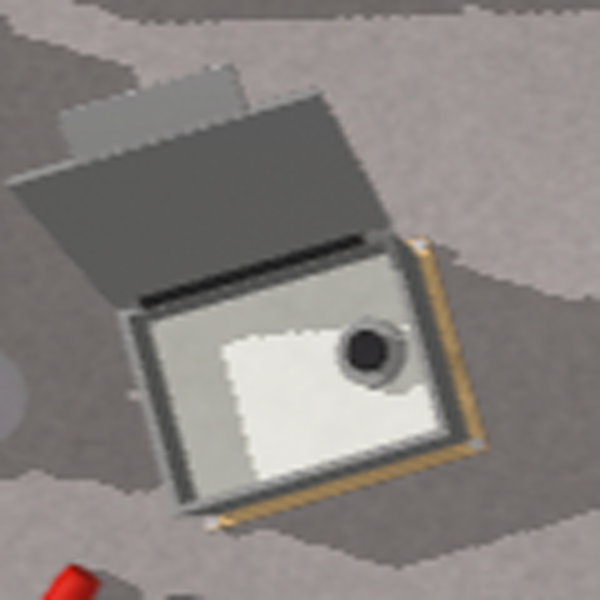

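```bash
python3 - <<'E'
from h import *
from station import bot
T=pickle.load(open("top8.pkl","rb"));S=pickle.load(open("scene8.pkl","rb"))
a=ray(T,unz((366,350),5,(110,110)),.078);b=ray(S,unz((152,434),4,(270,90)),.078)
print(a,w2b(a),b,w2b(b))
st=bot.read_state()
p=w2b(a)
rows(st,[((p[0],p[1],150),90),((p[0],p[1],95),90),((p[0],p[1],72),90)],1)
E
```

```text
[0.61104571 0.19792737 0.078     ] [  0.55994069 -46.68638635  78.        ] [0.61352452 0.20121379 0.078     ] [  3.80044846 -44.14785063  78.        ]
(np.float64(0.5599406929880824), np.float64(-46.68638635109908), 150) 90 -> [0.2, 5.1, -0.3] [-133.8, -46.1, 97.3]
(np.float64(0.5599406929880824), np.float64(-46.68638635109908), 95) 90 -> [0.2, 5.1, -0.3] [-129.0, -46.3, 152.0]
(np.float64(0.5599406929880824), np.float64(-46.68638635109908), 72) 90 -> [0.2, 5.1, -0.3] [-126.9, -46.3, 175.0]
```

Request:
servo_tool(series=[0,5,0,-135,-45.5,97,0,0,5,0,-135,-45.5,97,0,0,5,0,-135,-45.5,97,0,0,5,0,-135,-45.5,97,0,0,5,0,-132,-45.5,130,0,0,5,0,-130,-45.5,150,0,0,5,0,-129.5,-45.5,157,0,0,5,0,-129.5,-45.5,157,0])

```text
time_s: 9.9
tool_pos: [0.6113, 0.1991, 0.091]
ee_rot: [-0.4, 3.115, 0.005]
wrist_force: [0.4, -0.2, 0.5]
width: 0.0002
```

```bash
python3 - <<'E'
from h import *
from station import bot
st=bot.read_state();show(st)
for n,(r,c) in {"scene":((110,240),(270,390)),"top":((110,230),(110,230))}.items():
    f=bot.grab_frame(n)
    cv2.imwrite(f"pics/{n}9.png",cv2.resize(f["frame"][r[0]:r[1],c[0]:c[1]],None,fx=4,fy=4,interpolation=cv2.INTER_CUBIC))
rows(st,[((1.5,-46,76),90)],1)
E
```

```text
9.9 box [  1.1 -45.6  91. ] tilt 89.8 y.BY 1.0 z.BY 0.003 F [ 0.4 -0.2  0.5] w 0.0002 q [ 0.2   0.37  1.65  0.    1.12 -1.62]
(1.5, -46, 76) 90 -> [0.2, 0.1, -0.3] [-0.4, -0.4, 15.0]
```

View pics/scene9.png

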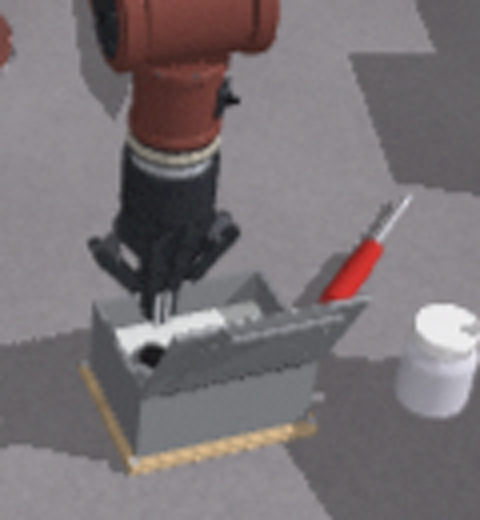

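View pics/top9.png

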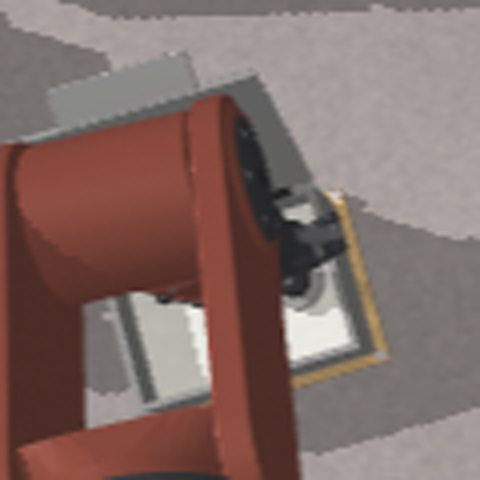

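```bash
python3 - <<'E'
from h import *
S=pickle.load(open("scene8.pkl","rb"))
p=proj(S,[b2w((1.1,-45.6,91)),b2w((1.5,-46,78)),b2w((1.5,-57,78)),b2w((1.5,-35,78)),b2w((12,-46,91))])
print(((p-[270,110]+.5)*4-.5).round(1))
E
```

```text
[[150.3 341.3]
 [149.  352.7]
 [137.  355.2]
 [161.  350.1]
 [154.5 349.7]]
```

```bash
python3 - <<'E'
from h import *
from station import bot
S=pickle.load(open("scene8.pkl","rb"))
p=proj(S,[b2w((-140.7,-.1,235)),b2w((-140.7,-14,235)),b2w((-140.7,14,235))])
print(((p-[270,90]+.5)*4-.5).round(1))
f=bot.grab_frame("scene")
p=proj(f,[b2w((1.1,-45.6,91))])[0]
im=cv2.resize(f["frame"][160:215,285:345],None,fx=10,fy=10,interpolation=cv2.INTER_CUBIC)
cv2.circle(im,tuple(np.int32((p-[285,160])*10)),4,(0,0,255),-1)
cv2.imwrite("pics/s10.png",im)
im=cv2.resize(S["frame"][90:145,285:345],None,fx=10,fy=10,interpolation=cv2.INTER_CUBIC)
p=proj(f,[b2w((-140.7,-.1,235))])[0]
cv2.circle(im,tuple(np.int32((p-[285,90])*10)),4,(0,0,255),-1)
cv2.imwrite("pics/s10b.png",im)
E
```

```text
[[151.3 182. ]
 [136.2 184.7]
 [166.6 179.2]]
```

View pics/s10.png

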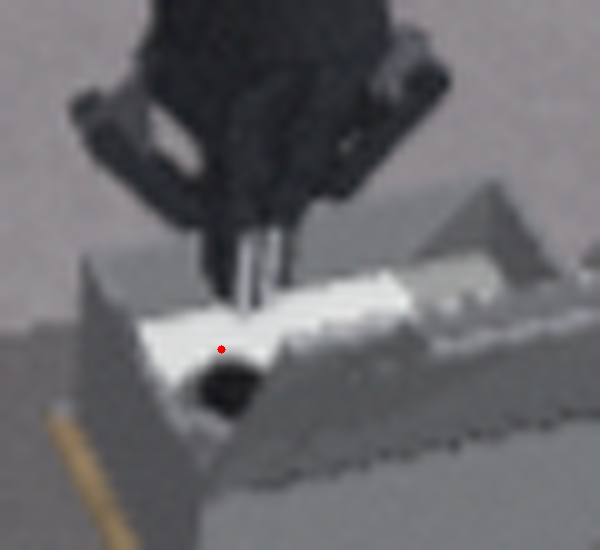

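View pics/s10b.png

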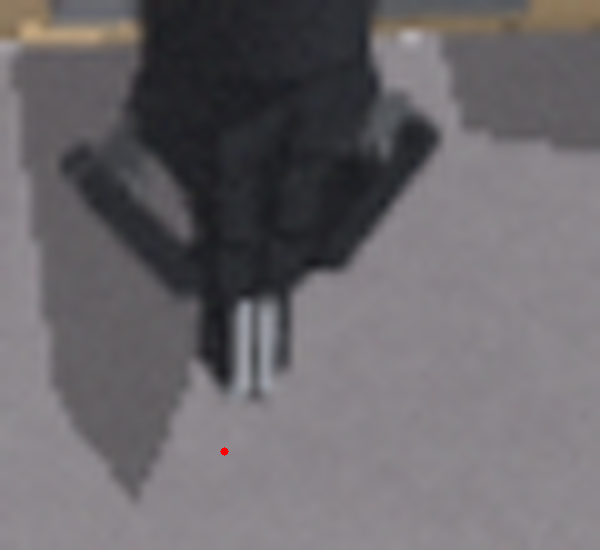

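```bash
python3 - <<'E'
from h import *
T=pickle.load(open("top8.pkl","rb"));S=pickle.load(open("scene8.pkl","rb"))
for f,o,b in((T,(110,130),(-98.9,7.6,100.6)),(T,(110,130),(-80.2,.1,79.8)),(S,(270,130),(-98.9,7.6,100.6)),(S,(270,130),(-80.2,.1,79.8)),(S,(270,130),(-69.4,0,95.7))):
    print(((proj(f,[b2w(b)])-o+.5)*5-.5).round())
for n in("top","scene"):
    a=pickle.load(open(n+"0.pkl","rb")); print(n,proj(a,[[.2679,.5637,.205],[.2679,.5637,.218]]))
im=cv2.imread("pics/scene0.png");cv2.imwrite("pics/s0g.png",cv2.resize(im[50:120,360:450],None,fx=7,fy=7,interpolation=cv2.INTER_CUBIC))
im=cv2.imread("pics/top0.png");cv2.imwrite("pics/t0g.png",cv2.resize(im[300:384,0:80],None,fx=7,fy=7,interpolation=cv2.INTER_CUBIC))
E
```

```text
[[311. 446.]]
[[324. 410.]]
[[208. 212.]]
[[206. 252.]]
[[213. 244.]]
top [[ 24.12005428 318.79595972]
 [ 20.4881155  320.4577814 ]]
scene [[393.93697219 110.3165976 ]
 [394.65322739 107.36590017]]
```

View pics/s0g.png

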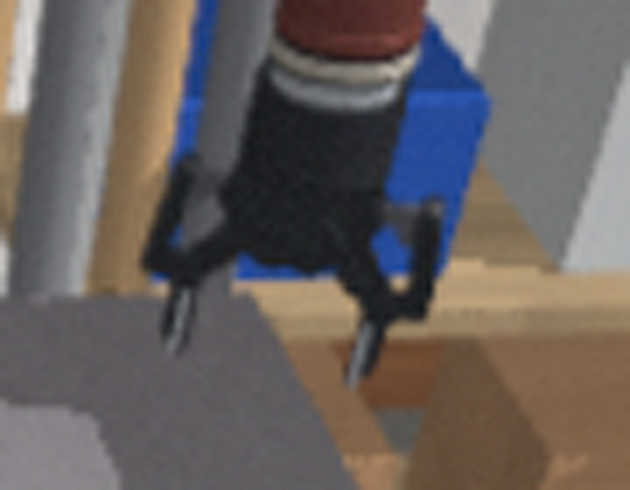

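View pics/t0g.png

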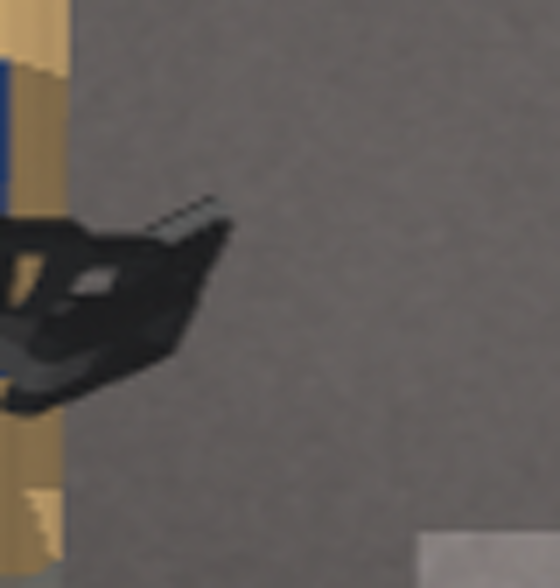

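```bash
python3 - <<'E'
from h import *
for n in("top","scene"):
    a=pickle.load(open(n+"0.pkl","rb"));im=a["frame"].copy()
    c=[[.095*np.cos(t),.095*np.sin(t),z] for z in (0.,) for t in np.linspace(0,6.28,40)]
    for p in proj(a,c):
        if 0<p[0]<512 and 0<p[1]<384: im[int(round(p[1])),int(round(p[0]))]=(0,255,0)
    print(n,proj(a,[[0,0,0],[0,0,.1]]))
    x0,y0=(200,300) if n=="top" else (200,70)
    cv2.imwrite(f"pics/b_{n}.png",cv2.resize(im[y0:y0+84,x0:x0+110],None,fx=6,fy=6,interpolation=cv2.INTER_NEAREST))
E
```

```text
top [[257.95853506 386.29108679]
 [257.93949108 405.05869236]]
scene [[249.42207471 121.2684755 ]
 [248.7499582  102.46177996]]
```

View pics/b_top.png

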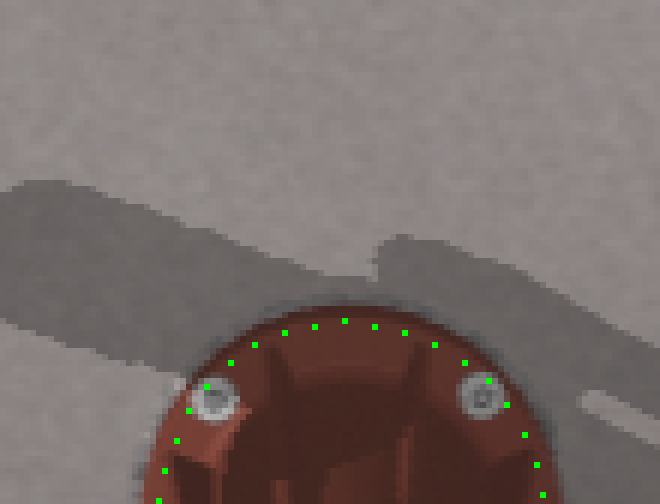

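View pics/b_scene.png

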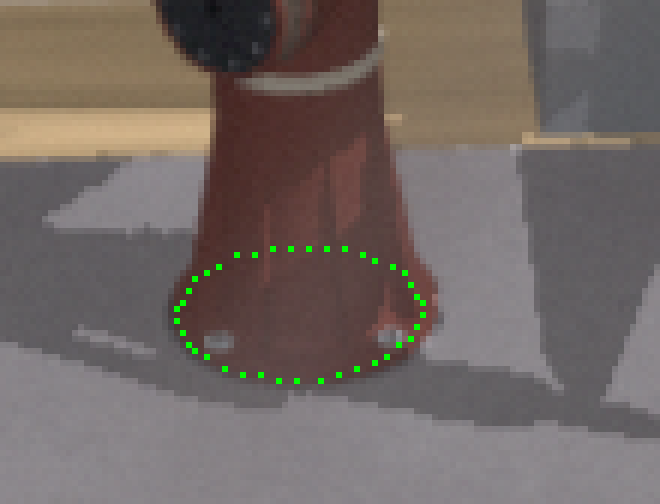

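```bash
python3 - <<'E'
from h import *
T=pickle.load(open("top8.pkl","rb"));S=pickle.load(open("scene8.pkl","rb"))
p=b2w((-140.7,-.1,235))
o=[]
for f in(T,S):
    c=proj(f,[p])[0];x0,y0=np.int32(c)-[30,35]
    print(c,x0,y0)
    im=cv2.resize(f["frame"][y0:y0+60,x0:x0+60],None,fx=6,fy=6,interpolation=cv2.INTER_CUBIC)
    cv2.circle(im,tuple(np.int32((c-[x0,y0])*6+2)),3,(0,0,255),-1);o.append(im)
cv2.imwrite("pics/cmp.png",np.hstack(o))
E
```

```text
[165.63181865 236.10582708] 135 201
[307.44675065 135.11476963] 277 100
```

View pics/cmp.png

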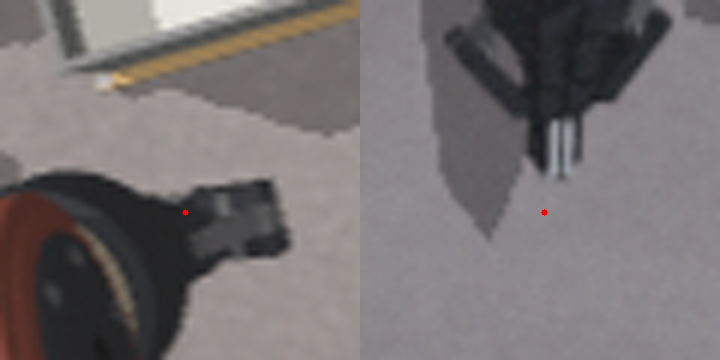

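```bash
python3 - <<'E'
from h import *
from station import bot
st=bot.read_state()
rows(st,[((1,-46,200),90),((-60,-40,200),56)],1)
E
```

```text
(1, -46, 200) 90 -> [0.2, 0.2, -0.3] [1.0, 0.1, -107.5]
(-60, -40, 200) 56 -> [0.1, -33.8, -0.3] [62.1, 5.8, -107.8]
```

Request:
servo_tool(series=[0,0,0,0,0,-60,0,0,0,0,0,-107,0,0,-34,0,62,6,-107,0,0,-34,0,62,6,-107,0,0,-34,0,62,6,-107,0,0,-34,0,62,6,-107,0,0,-34,0,62,6,-107,0])

```text
schema error: expected a multiple of 7 numbers
```

```bash
python3 - <<'E'
from h import *
from station import bot
st=bot.read_state();show(st)
o=[]
for n in("top","scene"):
    f=bot.grab_frame(n);pickle.dump(f,open(n+"11.pkl","wb"))
    c=proj(f,[st["tool_pos"]])[0];x0,y0=np.int32(c)-[25,30]
    print(c,x0,y0)
    im=cv2.resize(f["frame"][y0:y0+50,x0:x0+50],None,fx=8,fy=8,interpolation=cv2.INTER_CUBIC)
    cv2.circle(im,tuple(np.int32((c-[x0,y0])*8+3)),3,(0,0,255),-1);o.append(im)
cv2.imwrite("pics/cmp2.png",np.hstack(o))
E
```

```text
10.05 box [  2.4 -45.8  92.5] tilt 89.7 y.BY 1.0 z.BY 0.003 F [-0.3 -0.4 -0.2] w 0.0 q [ 0.2   0.37  1.65  0.    1.12 -1.62]
[181.20768324 178.56648621] 156 148
[307.30358742 194.90086917] 282 164
```

View pics/cmp2.png

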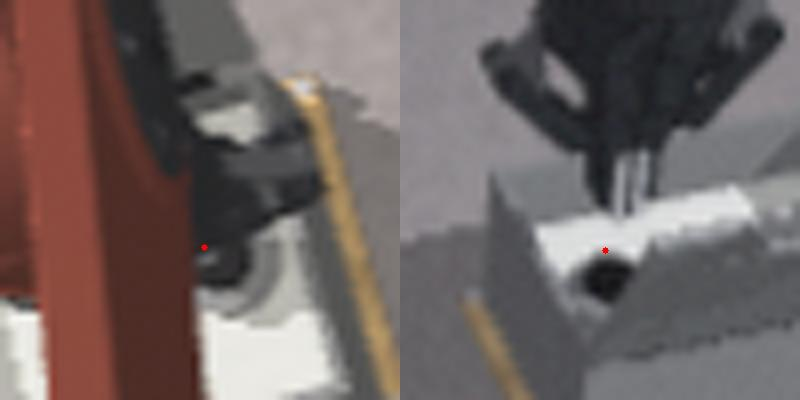

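Request:
servo_tool(series=[0,0,0,0,0,-60,0,0,0,0,0,0,-107,0,0,-34,0,62,6,-107,0,0,-34,0,62,6,-107,0,0,-34,0,62,6,-107,0,0,-34,0,62,6,-107,0,0,-34,0,62,6,-107,0])

```text
time_s: 11.02
tool_pos: [0.5489, 0.1885, 0.1975]
ee_rot: [-0.323, 2.53, 0.103]
wrist_force: [0.3, 0.4, -0.1]
width: 0.0001
```

```bash
python3 - <<'E'
from h import *
from station import bot
st=bot.read_state();show(st)
o=[]
for n in("top","scene"):
    f=bot.grab_frame(n);pickle.dump(f,open(n+"11.pkl","wb"))
    c=proj(f,[st["tool_pos"]])[0];x0,y0=np.int32(c)-[25,30]
    print(c,x0,y0)
    im=cv2.resize(f["frame"][y0:y0+50,x0:x0+50],None,fx=8,fy=8,interpolation=cv2.INTER_CUBIC)
    cv2.circle(im,tuple(np.int32((c-[x0,y0])*8+3)),3,(0,0,255),-1);o.append(im)
cv2.imwrite("pics/cmp2.png",np.hstack(o))
E
```

```text
11.03 box [-61.9 -39.8 197.5] tilt 56.0 y.BY 1.0 z.BY -0.0 F [ 0.3  0.4 -0.1] w 0.0001 q [ 0.19 -0.23  2.19  0.07  0.59 -1.69]
[176.50813624 199.97697397] 151 169
[304.12682056 159.22947526] 279 129
```

View pics/cmp2.png

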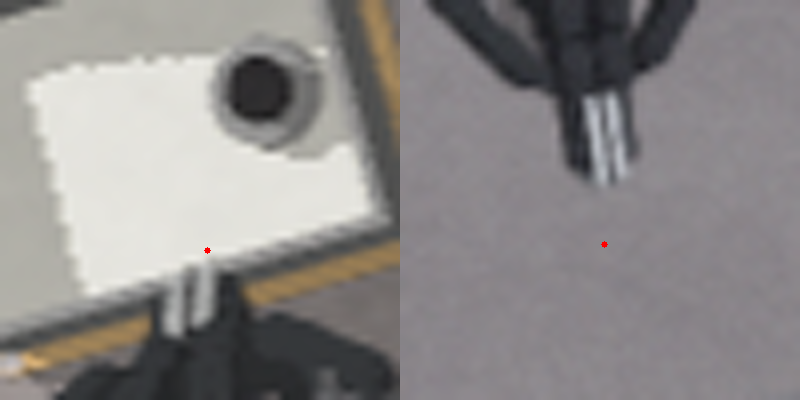

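```bash
python3 - <<'E'
from h import *
T=pickle.load(open("top11.pkl","rb"));S=pickle.load(open("scene11.pkl","rb"))
a=unz((200,268),8,(151,169));b=unz((605-400,185),8,(279,129))
P0=np.array([.5489,.1885,.1975])
r=least_squares(lambda p:np.r_[(proj(T,[p])-a).ravel(),(proj(S,[p])-b).ravel()],P0)
print(a,b,r.x,(r.x-P0)*1e3,r.fun)
print("cams",[-cv2.Rodrigues(f["rvec"])[0].T@f["tvec"] for f in(T,S)])
# same triangulation for the button and for the static box
print(cv2.Rodrigues(S["rvec"])[0])
E
```

```text
[175.5625 202.0625] [304.1875 151.6875] [0.54285251 0.18571245 0.2241024 ] [-6.04748516 -2.78755451 26.60240304] [-0.44318085  0.01967412 -0.60694682  0.13539885]
cams [array([ 0.51484362, -0.01355453,  1.05858257]), array([1.61599668, 0.02712306, 1.03773763])]
[[ 0.01244735  0.99968739 -0.02168379]
 [ 0.67401332 -0.0244068  -0.73831589]
 [-0.73861432 -0.00542509 -0.67410641]]
```

```bash
python3 - <<'E'
from h import *
from station import bot
st=bot.read_state();show(st)
rows(st,[((1.5,-48,150),90),((1.5,-48,84),90)],1)
E
```

```text
11.12 box [-59.5 -40.  199.6] tilt 55.8 y.BY 1.0 z.BY -0.0 F [0.5 0.5 0.6] w 0.0002 q [ 0.19 -0.23  2.18  0.07  0.59 -1.69]
(1.5, -48, 150) 90 -> [0.1, 34.2, -0.3] [-22.6, -7.8, 75.3]
(1.5, -48, 84) 90 -> [0.1, 34.2, -0.3] [14.5, -8.0, 129.9]
```

Request:
servo_tool(series=[0,34,0,-22.5,-8,75,0,0,34,0,-22.5,-8,75,0,0,34,0,-22.5,-8,75,0,0,34,0,-22.5,-8,75,0,0,34,0,-22.5,-8,75,0,0,34,0,0,-8,108,0,0,34,0,14.5,-8,130,0,0,34,0,14.5,-8,130,0])

```text
time_s: 12.12
tool_pos: [0.6082, 0.1961, 0.0792]
ee_rot: [0.399, -3.111, -0.004]
wrist_force: [-0.6, 0.7, 0.5]
width: -0.0001
```

Request:
servo_tool(series=[0,0,0,0,0,2,0,0,0,0,0,0,4,0,0,0,0,0,0,4,0])

```text
time_s: 12.5
tool_pos: [0.6117, 0.1969, 0.0792]
ee_rot: [-0.4, 3.113, 0.005]
wrist_force: [0.0, 0.1, -0.1]
width: 0.0001
```

```bash
python3 - <<'E'
from h import *
from station import bot
for i in range(2):
    st=bot.read_state();show(st)
    f=bot.grab_frame("scene")
o=cv2.resize(f["frame"][160:215,285:345],None,fx=10,fy=10,interpolation=cv2.INTER_CUBIC)
cv2.imwrite("pics/s12.png",o)
E
```

```text
12.5 box [  0.9 -47.9  79.2] tilt 89.8 y.BY 1.0 z.BY 0.003 F [ 0.   0.1 -0.1] w 0.0001 q [ 0.2   0.38  1.66  0.    1.1  -1.63]
12.55 box [  0.8 -47.9  79. ] tilt 89.8 y.BY 1.0 z.BY 0.003 F [-0.6 -0.2  0. ] w -0.0001 q [ 0.2   0.38  1.66  0.    1.1  -1.63]
```

View pics/s12.png

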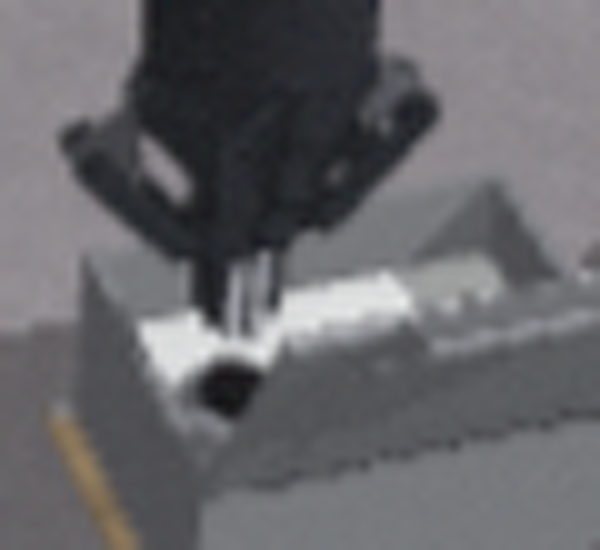

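Request:
servo_tool(series=[0,0,0,0,-2,4,0,0,0,0,0,-2,8,0,0,0,0,0,-2,12,0,0,0,0,0,-2,12,0])

```text
time_s: 13.1
tool_pos: [0.6108, 0.1947, 0.065]
ee_rot: [0.4, -3.115, -0.005]
wrist_force: [-0.6, 0.6, -0.7]
width: 0.0
```

Request:
servo_tool(series=[0,0,0,0,0,2,0,0,0,0,0,0,4,0,0,0,0,0,0,4,0])

```text
time_s: 13.48
tool_pos: [0.6112, 0.1948, 0.0617]
ee_rot: [-0.4, 3.116, 0.005]
wrist_force: [-0.2, 0.6, 0.2]
width: 0.0003
```

```bash
python3 - <<'E'
from h import *
from station import bot
for i in range(2):
    st=bot.read_state();show(st)
    f=bot.grab_frame("scene")
o=cv2.resize(f["frame"][160:215,285:345],None,fx=10,fy=10,interpolation=cv2.INTER_CUBIC)
cv2.imwrite("pics/s13.png",o)
E
```

```text
13.47 box [ -0.1 -49.8  61.7] tilt 89.8 y.BY 1.0 z.BY 0.003 F [-0.2  0.6  0.2] w 0.0003 q [ 0.2   0.4   1.67  0.    1.07 -1.63]
13.53 box [  0.  -49.8  61.8] tilt 89.8 y.BY 1.0 z.BY 0.003 F [-0.4  0.8  0.7] w -0.0002 q [ 0.2   0.4   1.67  0.    1.07 -1.63]
```

View pics/s13.png

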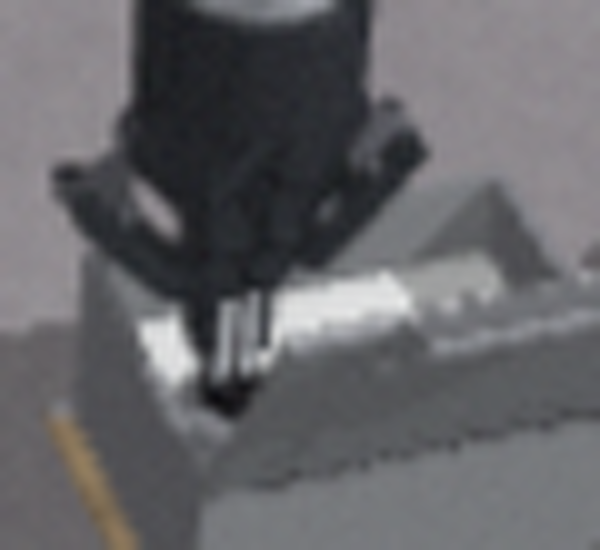

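Request:
servo_tool(series=[0,0,0,0,0,2,0,0,0,0,0,0,3,0,0,0,0,0,0,3,0])

```text
time_s: 13.95
tool_pos: [0.6112, 0.1948, 0.0587]
ee_rot: [-0.4, 3.116, 0.005]
wrist_force: [0.2, 0.1, -0.2]
width: 0.0001
```

Request:
servo_tool(series=[0,0,0,0,0,1.5,0,0,0,0,0,0,3,0,0,0,0,0,0,3,0])

```text
time_s: 14.32
tool_pos: [0.6112, 0.1948, 0.0556]
ee_rot: [-0.4, 3.116, 0.005]
wrist_force: [0.2, 0.8, -0.4]
width: 0.0002
```

Request:
servo_tool(series=[0,0,0,0,0,1.5,0,0,0,0,0,0,3,0,0,0,0,0,0,3,0])

```text
time_s: 14.7
tool_pos: [0.6114, 0.1949, 0.053]
ee_rot: [-0.4, 3.115, 0.005]
wrist_force: [0.1, -0.7, 1.6]
width: -0.0004
```

Request:
servo_tool(series=[0,0,0,0,0,1,0,0,0,0,0,0,2,0,0,0,0,0,0,2,0])

```text
time_s: 15.08
tool_pos: [0.6115, 0.1949, 0.0511]
ee_rot: [-0.4, 3.115, 0.005]
wrist_force: [-1.2, 0.2, 3.5]
width: -0.0001
```

Request:
servo_tool(series=[0,0,0,0,0,1,0,0,0,0,0,0,2,0,0,0,0,0,0,2,0])

```text
time_s: 15.45
tool_pos: [0.6115, 0.1949, 0.049]
ee_rot: [-0.4, 3.115, 0.005]
wrist_force: [-1.5, -0.7, 2.9]
width: 0.0004
```

Request:
servo_tool(series=[0,0,0,0,0,1,0,0,0,0,0,0,2,0,0,0,0,0,0,2,0])

```text
time_s: 15.82
tool_pos: [0.6115, 0.1949, 0.0471]
ee_rot: [-0.4, 3.115, 0.005]
wrist_force: [-2.0, 0.0, 5.0]
width: 0.0004
```

Request:
servo_tool(series=[0,0,0,0,0,0.5,0,0,0,0,0,0,1,0,0,0,0,0,0,1,0])

```text
time_s: 16.2
tool_pos: [0.6115, 0.1949, 0.047]
ee_rot: [-0.4, 3.115, 0.005]
wrist_force: [-1.5, -0.9, 8.1]
width: 0.0001
```

Request:
servo_tool(series=[0,0,0,0,0,0.5,0,0,0,0,0,0,1,0,0,0,0,0,0,1,0])

```text
time_s: 16.58
tool_pos: [0.6115, 0.1949, 0.0468]
ee_rot: [-0.4, 3.116, 0.005]
wrist_force: [-4.9, -1.7, 12.7]
width: -0.0002
```

```bash
python3 - <<'E'
from h import *
from station import bot
for i in range(2):
    st=bot.read_state();show(st)
    f=bot.grab_frame("scene")
o=cv2.resize(f["frame"][160:215,285:345],None,fx=10,fy=10,interpolation=cv2.INTER_CUBIC)
cv2.imwrite("pics/s14.png",o)
E
```

```text
16.57 box [  0.2 -49.8  46.8] tilt 89.8 y.BY 1.0 z.BY 0.003 F [-4.9 -1.7 12.7] w -0.0002 q [ 0.2   0.42  1.67  0.    1.05 -1.63]
16.62 box [  0.3 -49.8  46.9] tilt 89.8 y.BY 1.0 z.BY 0.003 F [-4.8 -1.1 12.2] w -0.0 q [ 0.2   0.42  1.67  0.    1.05 -1.63]
```

View pics/s14.png

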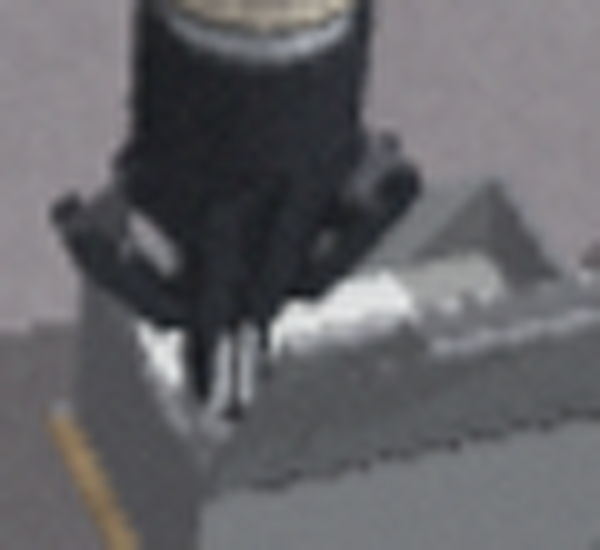

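Request:
servo_tool(series=[0,0,0,0,0,-10,0,0,0,0,0,0,-30,0,0,0,0,0,0,-70,0,0,0,0,0,0,-130,0,0,0,0,60,0,-170,0,0,0,0,120,0,-190,0,0,0,0,160,0,-200,0,0,0,0,160,0,-200,0])

```text
time_s: 17.68
tool_pos: [0.4545, 0.1536, 0.2463]
ee_rot: [-0.4, 3.113, 0.005]
wrist_force: [0.7, 0.8, -0.2]
width: -0.0002
```

```bash
python3 - <<'E'
from h import *
from station import bot
st=bot.read_state();show(st)
o=[]
for n in("scene","top"):
    f=bot.grab_frame(n);cv2.imwrite(f"pics/{n}15.png",f["frame"]);pickle.dump(f,open(n+"15.pkl","wb"))
    x0,y0=(270,130) if n=="scene" else (110,110)
    o.append(cv2.resize(f["frame"][y0:y0+115,x0:x0+120],None,fx=3.3,fy=3.3,interpolation=cv2.INTER_CUBIC))
cv2.imwrite("pics/z15.png",np.hstack(o))
T=pickle.load(open("top8.pkl","rb"))["frame"].astype(int)
d=np.abs(T-f["frame"]).sum(2)[150:210,120:205];print("diff in box",d.max(),np.argwhere(d>90)[:5])
E
```

```text
17.68 box [-162.1  -49.2  246.3] tilt 89.7 y.BY 1.0 z.BY 0.003 F [ 0.7  0.8 -0.2] w -0.0002 q [ 0.18 -0.14  1.9   0.    1.37 -1.65]
diff in box 9 []
```

View pics/z15.png

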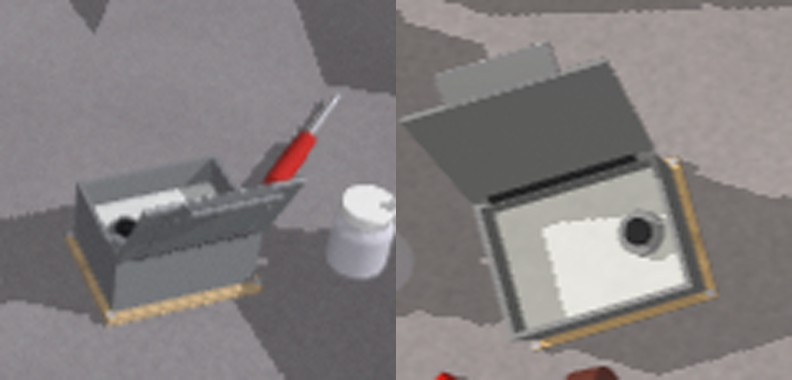

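View pics/top15.png

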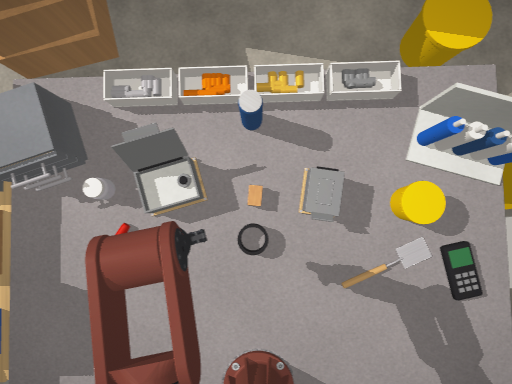

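```bash
python3 - <<'E'
from station import bot
print(bot.job_done())
E
```

```text
the job is handed in; nothing more can be done
None
```

I handed the job in at about 17.8 s. The wide box's lid is open and resting on its stop, and the button has been pressed in and released.

- **Lid:** I pushed the front lip up with the shut fingertips and past upright, and the lid fell back by itself. In the last pictures it is still there, with the arm clear of everything.
- **Button:** contact began at a reported height of about 53 mm. The force rose to about 5 N, and the tool stopped at about 47 mm, where it climbed to 12.7 N without further travel. That matches the 6 mm stroke. A small sideways force of about 5 N also showed at full press. After release, the top view of the box interior was unchanged from before the press.
- **Rest of the counter:** in the last top view, the narrow box is shut and everything visible stands where it did. The arm partly hides the screwdriver there, but in the scene camera it looks undisturbed.
- **Checks that disagreed:** the visible fingertips, and the contact with the button, lie about 25 mm behind the reported TCP. Because of this the first try under the lip missed and did not move the lid. I pressed the button by force instead of by the reported height. I did not find the cause of the offset.

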